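# Reset and start the timer of the job under the round weight

## Task

The job pressed under the round weight has just been glued: on the timer standing in front of it, press the small reset button with the fingertips and let it come back up, then press the large start button down until it stays down, and withdraw. Press gently; leave the timer standing where it is, without picking it up, and leave the other timers, the weights and everything else alone.

Things in the scene. Friction and masses are not known exactly. Their poses are not given: they have to be found in the camera images.
- weight_round: Loose bare steel press weight on a pair of plywood press boards (100 mm in x, 110 mm in y, 21 mm high in all, fixed to the bench), the round one: a cylinder 80 mm across; body 45 mm high with a small dark knob on top, 69 mm in all, 0.9 kg. Origin: centre of its underside.
- timer_round: Loose grey bench timer, one of three alike, in front of (robot side of) weight_round, about 160 mm nearer, turned up to 0.8 rad. Case 64 (its x) x 110 (its y) x 40 mm high, 0.4 kg. Origin: centre of underside. On top two round white buttons: large start 27 mm from the middle to its +y (34 mm across), small reset 27 mm to its -y (20 mm across). Display on its -x face.
- start_round_top (a point): Centre of the top face of the large start button of timer_round: 34 mm across, 13 mm proud of the case when up (53 mm above the bench), 3 mm proud when fully down.
- start_round (a joint): Travel of the large start button of timer_round, m: 0 up, 0.010 fully down. It moves against a steady drag of about 3 N and stays where it is left (no spring).
- reset_round_top (a point): Centre of the top face of the small reset button of timer_round: 20 mm across, 10 mm proud of the case when up (50 mm above the bench), 4 mm proud when fully down.
- reset_round (a joint): Travel of the small reset button of timer_round, m: 0 up, 0.006 fully down. A spring (about 1 N at the start of travel, 5 N fully down) brings it back up.
- weight_square: Loose bare steel press weight on a pair of plywood press boards (100 mm in x, 110 mm in y, 21 mm high in all, fixed to the bench), the square one: a block 74 x 74 mm; body 45 mm high with a small dark knob on top, 69 mm in all, 0.9 kg. Origin: centre of its underside.
- timer_square: Loose grey bench timer, one of three alike, in front of (robot side of) weight_square, about 160 mm nearer, turned up to 0.8 rad. Case 64 (its x) x 110 (its y) x 40 mm high, 0.4 kg. Origin: centre of underside. On top two round white buttons: large start 27 mm from the middle to its +y (34 mm across), small reset 27 mm to its -y (20 mm across). Display on its -x face.
- start_square (a joint): Travel of the large start button of timer_square, m: 0 up, 0.010 fully down. It moves against a steady drag of about 3 N and stays where it is left (no spring).
- reset_square (a joint): Travel of the small reset button of timer_square, m: 0 up, 0.006 fully down. A spring (about 1 N at the start of travel, 5 N fully down) brings it back up.
- weight_bar: Loose bare steel press weight on a pair of plywood press boards (100 mm in x, 110 mm in y, 21 mm high in all, fixed to the bench), the narrow bar: 36 mm in x, 106 mm in y; body 45 mm high with a small dark knob on top, 69 mm in all, 0.9 kg. Origin: centre of its underside.
- timer_bar: Loose grey bench timer, one of three alike, in front of (robot side of) weight_bar, about 160 mm nearer, turned up to 0.8 rad. Case 64 (its x) x 110 (its y) x 40 mm high, 0.4 kg. Origin: centre of underside. On top two round white buttons: large start 27 mm from the middle to its +y (34 mm across), small reset 27 mm to its -y (20 mm across). Display on its -x face.
- start_bar (a joint): Travel of the large start button of timer_bar, m: 0 up, 0.010 fully down. It moves against a steady drag of about 3 N and stays where it is left (no spring).
- reset_bar (a joint): Travel of the small reset button of timer_bar, m: 0 up, 0.006 fully down. A spring (about 1 N at the start of travel, 5 N fully down) brings it back up.
- spool: Loose empty wooden thread spool, 38 mm across, 50 mm high, between the press boards. Origin: centre of its underside.
- dye_jar: Loose amber jar, 40 mm across, 55 mm high, between the press boards. Origin: centre of its underside.
- glue_bottle: Loose white bottle, 52 mm across, 120 mm high, behind the press boards. Origin: centre of its underside.
- glass_jar: Loose empty glass jar, 76 mm across, 85 mm high, behind the press boards. Origin: centre of its underside.
- mallet: Loose wooden mallet lying to the left, 240 mm long. Origin: underside, near its middle.
- awl: Loose awl lying near the robot, 140 mm long. Origin: underside, near its middle.
- cork_block: Loose cork sanding block near the robot, 60 x 40 x 28 mm. Origin: centre of its underside.
Mind the look-alikes: they are no part of the job. What is shaped like the timer_round but red or yellow is not meant.

How it is judged:
By the outcome, as a careful person would: the job done as asked, in the order asked, and still so for the second after the job is handed in, with the robot touching nothing.
It also fails if it takes over 42 s, if anything falls off the work surface, if the arm or the gripper's body presses on something with over 40 N, if the wrist force passes 120 N, or if a joint passes its speed limit or range.

## Robot

A 6-joint arm with a two-finger parallel gripper is mounted at the origin on the work surface. World frame = base frame: x ahead of the robot, y to its left, z up, the work surface at z = 0. Lengths are in mm, angles in rad, forces in N, time in s.
With the tool pointing down it reaches from about 300 to 950 mm from the base axis. Payload 3.1 kg.
Tool frame: the origin (TCP) lies at the very end of the fingers, on their centre line; the grasp point (between the pads) lies 19 mm behind it; z points along the fingers, x is the direction in which the jaws open and shut, and the axes are right-handed (so a half turn about z gives the same grasp; the last joint's range is limited). The gripper opens to 85 mm and grips with 20 to 120 N. Pads are 22 mm wide; open, the fingers measure 114 mm over their backs; the gripper's body (76 mm by 85 mm) begins 54 mm behind the grasp point. The pads swing forward as they close: fully open they stand 13 mm farther back than shut.
Start: joints at [1.183, 0.308, 1.634, -0, 1.2, -0.07], TCP at [195.324, 593.701, 231.272] pointing down, gripper open.
Joint ranges: [-3.06, 3.06], [-0.79, 1.96], [0.05, 2.63], [-1.19, 4.34], [0.05, 2.64], [-2.94, 2.94]. Speed limits (rad/s): [2.79, 2.79, 3.14, 3.14, 3.14, 3.14].

## Interface

Orientations are given as a rotation vector (axis times angle).
In Python, from cell import * gives the robot as it stands.
- The arm moves only by the tool move_arm, never from a script. Its argument "targets" is a list of rows, each a list of 5 numbers: the closure in counts, from 0 (fully open) to 255 (shut), then the shift along the world's x, y, z in mm, then the turn about the world's z in degrees. A call has 1 to 10 rows; each row shifts and turns the commanded pose from where the row before left it; what a row does not reach is not made up. A row lasts 1/12 s, in which the tool goes at most 41.7 mm and 7.16 degrees, less where a joint would pass 70% of its speed; a pose out of reach is approached as far as the arm can. A call is refused whole if a number of a shift passes 41.7 or a number of a turn 7.16, either way. A call with a gripper value outside its range is refused whole. The fingers move at their own pace and stop on an object; "newtons" is the grip in N (left out, the last holds). Time passes only in rows, so rows that do not move let the fingers close. It gives the time, the measured TCP pose, the force and the opening at its end, in the units of the state.
- observe(): the state, without advancing time (a new reading comes with each control period).
- camera(name): name is "side" or "top" or "wrist"; returns a dict with "img" (480x640x3 uint8, blue, green, red), "intrinsics" (3x3 intrinsics, pixels), "pose" (4x4, takes a point from camera to world coordinates). Camera axes: x right, y up, looking along -z (the intrinsics and any distortion apply to the point x, -y, -z); pixel columns grow to the right and rows downward; lengths in mm; the calibration is good to about 2 mm. A picture is of the moment at which its call begins. There is no depth.
- close_job(): hands the job in, once; it reports no verdict.
The state is a dict: "clock": time; "joint_positions": joint angles; "dq": joint speeds; "tau": joint torques, N m; "eef_pos": TCP position; "tool_rot": TCP orientation; "wrist_force": force on the tool from outside, world axes, zero at the start; "moment": the same for the moment, N m; "finger_gap": finger opening in mm.
Only numpy, scipy, OpenCV 4.12 (cv2) and the standard library are available. Lean on these libraries where they do the work, as an engineer would, in place of code of your own. Each camera call takes 0.05 s, during which the arm holds its last target.

## Working session

There is one attempt and no reset: what is moved stays moved. The work goes in short steps, Python scripts to look and compute and a tool call to move; the robot and the scene stay as the last step left them, time stands still between calls to the robot, and variables do not carry over. Pictures are saved under pics/ and viewed, and the job is handed in when it is done.

Besides the shell and the picture viewer there is one more tool, called after "Request:" by a JSON object that holds its "method" and its "body", one argument or row to a line. move_arm: Moves the arm, as the interface text tells. Its arguments: {"type":"object","properties":{"targets":{"type":"array"},"newtons":{"type":"number"}},"required":["targets"]}

```bash
mkdir -p pics; ls
python3 - <<'E'
from cell import *
import cv2
s=observe();print(s)
for n in("top","side"):
    c=camera(n);cv2.imwrite(f"pics/{n}0.png",c["img"]);print(n,c["intrinsics"],c["pose"])
E
```

```text
pics
{'clock': 0.0, 'joint_positions': array([ 1.18330888e+00,  3.08997333e-01,  1.63519502e+00, -8.86898433e-06,
        1.19967302e+00, -6.96975810e-02]), 'dq': array([ 0.00151439,  0.00089764,  0.00066129, -0.00025381,  0.00113149,
       -0.00029221]), 'tau': array([ 5.48211610e-04, -4.15247262e+01, -2.76670611e+01, -7.92692435e-05,
        9.81310441e-03, -1.19177295e-05]), 'eef_pos': array([195.01010612, 592.9384683 , 230.04780087]), 'tool_rot': array([ 2.54396695,  1.84125995, -0.00302271]), 'wrist_force': array([ 0.38199154, -0.02721576, -0.35704103]), 'moment': array([-0.02072154, -0.00094661, -0.03332912]), 'finger_gap': 85.34234835833351}
top [[502.33001111   0.         314.40870195]
 [  0.         502.33001111 238.82469498]
 [  0.           0.           1.        ]] [[-2.24103922e-02  9.79898694e-01 -1.98233004e-01  2.99830702e+02]
 [-9.99583583e-01 -2.55670664e-02 -1.33785739e-02  9.03929707e+01]
 [-1.81778835e-02  1.97850637e-01  9.80063615e-01  1.24599493e+03]
 [ 0.00000000e+00  0.00000000e+00  0.00000000e+00  1.00000000e+00]]
side [[489.28695854   0.         327.05744189]
 [  0.         489.28695854 240.29429356]
 [  0.           0.           1.        ]] [[ 7.33440643e-01  5.12525967e-01 -4.46522067e-01  4.11922486e+01]
 [-6.79697093e-01  5.61421949e-01 -4.72035228e-01 -4.15633122e+02]
 [ 8.75697816e-03  6.49709572e-01  7.60132085e-01  8.86803440e+02]
 [ 0.00000000e+00  0.00000000e+00  0.00000000e+00  1.00000000e+00]]
```

View pics/top0.png

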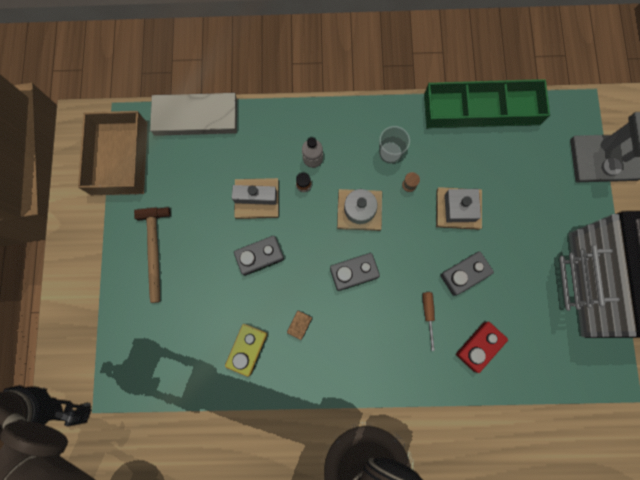

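View pics/side0.png

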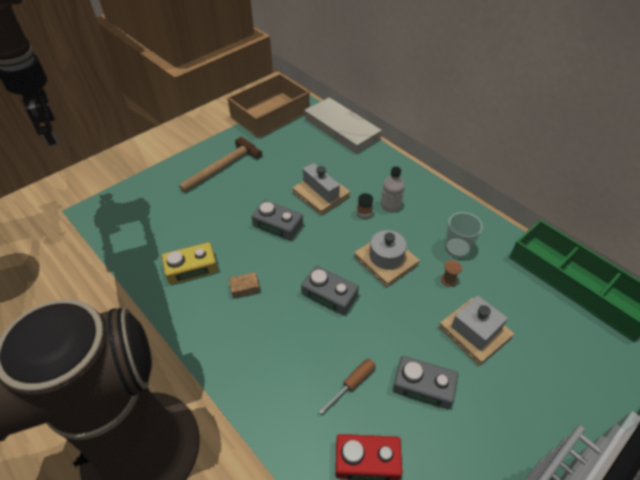

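The top view shows the round weight at about (361,206). The grey timer in front of it has its start button at about (344,274) and its reset button at about (366,267). The side view shows the same timer, with start at (319,277) and reset at (341,289). Next I measure the buttons.

```bash
cat > h.py <<'E'
from cell import *
import cv2,numpy as np
def ray(c,u,v):
    K=c["intrinsics"];P=c["pose"]
    d=np.array([(u-K[0,2])/K[0,0],-(v-K[1,2])/K[1,1],-1.]);return P[:3,3],P[:3,:3]@d
def onplane(c,u,v,z):
    o,d=ray(c,u,v);return o+d*(z-o[2])/d[2]
def tri(r):
    A=0;b=0
    for o,d in r:
        d=d/np.linalg.norm(d);M=np.eye(3)-np.outer(d,d);A=A+M;b=b+M@o
    return np.linalg.solve(A,b)
def blob(img,u,v,r=14,th=None):
    g=img.min(axis=2).astype(np.uint8);x0,y0=u-r,v-r
    p=g[y0:v+r+1,x0:u+r+1]
    t=th or cv2.threshold(p,0,255,cv2.THRESH_OTSU)[0]
    m=(p>t).astype(np.uint8);n,l,s,c=cv2.connectedComponentsWithStats(m)
    k=min(range(1,n),key=lambda i:np.hypot(*(c[i]-r))-s[i,4]*0.02)
    return c[k]+[x0,y0],s[k],t
E
python3 - <<'E'
from h import *
T=camera("top");S=camera("side")
B={}
for n,t,s,z in(("start",(344,274),(319,277),53),("reset",(366,267),(341,289),50)):
    a,sa,ta=blob(T["img"],*t,10);b,sb,tb=blob(S["img"],*s,11)
    print(n,a,sa,b,sb)
    print(onplane(T,*a,z).round(1),onplane(S,*b,z).round(1),tri([ray(T,*a),ray(S,*b)]).round(1))
print("weight",onplane(T,361,206,60))
for n,C,c0 in(("top",T,(355,271)),("side",S,(330,288))):
    u,v=c0;cv2.imwrite(f"pics/{n}1.png",cv2.resize(C["img"][v-45:v+45,u-60:u+60],None,fx=6,fy=6,interpolation=2))
E
```

```text
start [344.12408759 273.2189781 ] [  4   3  13  13 137] [318.52760736 275.2392638 ] [  3   3  16  13 163]
[455.5  37.6  53. ] [451.7  43.1  53. ] [452.3  39.4  57.3]
reset [365.33333333 266.51111111] [ 6  6  8  8 45] [340.80645161 286.77419355] [ 6  5 10  9 62]
[470.8 -13.9  50. ] [467.4  -8.6  50. ] [467.8 -12.   54.2]
weight [618.34052352  -8.76895379  60.        ]
```

```bash
python3 -c "
import cv2,numpy as np
a=cv2.imread('pics/top1.png');b=cv2.imread('pics/side1.png')
cv2.imwrite('pics/c1.png',cv2.resize(np.vstack([a,b]),(400,600)))"
```

```text
(no output)
```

View pics/c1.png

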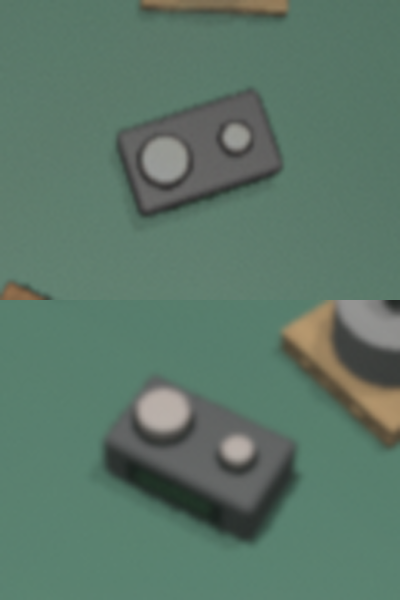

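The crops show both buttons clearly: the large start on the left (+y) and the small reset on the right. The two views disagree by about 6 mm, so I'll go above the timer with the gripper shut and refine with the wrist camera.

Request:
{"method": "move_arm", "body": {
  "targets": [
    [255, 15, -35, 0, 0],
    [255, 15, -35, 0, 0],
    [255, 15, -35, 0, 0],
    [255, 15, -35, 0, 0],
    [255, 15, -35, 0, 0],
    [255, 15, -35, 0, 0],
    [255, 15, -35, 0, 0],
    [255, 15, -35, 0, 0],
    [255, 15, -35, 0, 0],
    [255, 15, -35, 0, 0]
  ],
  "newtons": 20
}}

```text
clock: 1.03
eef_pos: [345.5, 242.0, 231.3]
tool_rot: [2.544, 1.843, 0.001]
wrist_force: [1.1, -0.1, -0.4]
finger_gap: -0.1
```

Request:
{"method": "move_arm", "body": {
  "targets": [
    [255, 15, -35, 0, 0],
    [255, 15, -35, 0, 0],
    [255, 15, -35, 0, 0],
    [255, 15, -35, 0, 0],
    [255, 15, -35, 0, 0],
    [255, 15, -35, 0, 0],
    [255, 15, -30, 0, 0],
    [255, 15, -14, 0, 0],
    [255, 0, 0, 0, 0],
    [255, 0, 0, 0, 0]
  ]
}}

```text
clock: 1.87
eef_pos: [465.5, -11.1, 231.1]
tool_rot: [-2.547, -1.838, 0.001]
wrist_force: [-0.5, 0.5, -0.4]
finger_gap: 0.0
```

Run:
```python
from h import *
s=observe();print(s)
W=camera("wrist");cv2.imwrite("pics/w1.png",W["img"]);print(W["intrinsics"],W["pose"])
```

```text
{'clock': 1.8667, 'joint_positions': array([-1.17551614e-01, -4.38204771e-03,  1.99476276e+00,  3.79225518e-04,
        1.15205336e+00, -1.36828544e+00]), 'dq': array([ 0.0353984 , -0.01790947,  0.03184507,  0.00761241,  0.01258052,
        0.00162316]), 'tau': array([-7.59535320e-01, -2.66105014e+01, -2.77633291e+01, -8.28065397e-02,
       -1.29363150e-01, -2.07662856e-02]), 'eef_pos': array([465.45773829, -11.05574903, 231.08419494]), 'tool_rot': array([-2.54651471e+00, -1.83839288e+00,  6.05205104e-04]), 'wrist_force': array([-0.47243988,  0.48143076, -0.40482431]), 'moment': array([ 0.02027319,  0.00938287, -0.02025056]), 'finger_gap': 0.04467327301528442}
[[366.18092421   0.         324.80482949]
 [  0.         366.18092421 237.84203725]
 [  0.           0.           1.        ]] [[ 3.15643281e-01 -9.14426244e-01 -2.53365277e-01  4.00909614e+02]
 [ 9.48877687e-01  3.03993407e-01  8.49655372e-02  1.04511966e+01]
 [-6.73343162e-04 -2.67231459e-01  9.63632136e-01  3.73198874e+02]
 [ 0.00000000e+00  0.00000000e+00  0.00000000e+00  1.00000000e+00]]
```

View pics/w1.png

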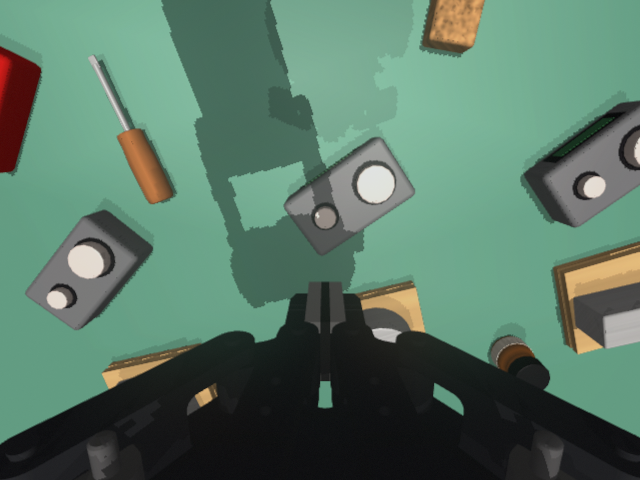

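The wrist view shows the timer with start at (376,183) and reset at (325,216), and the shut fingertips at about (325,285).

Run:
```python
from h import *
s=observe();print(s["eef_pos"])
W=camera("wrist");T=camera("top");S=camera("side")
def proj(c,p):
    q=c["pose"][:3,:3].T@(np.array(p)-c["pose"][:3,3]);q=q/-q[2];K=c["intrinsics"]
    return K[0,0]*q[0]+K[0,2],-K[1,1]*q[1]+K[1,2]
for n,c in(("w",W),("t",T),("s",S)):print(n,proj(c,s["eef_pos"]))
for n,p,z,r in(("start",(376,183),53,26),("reset",(325,216),50,14)):
    a,st,t=blob(W["img"],*p,r,185 if n=="start" else None);print(n,a,st,t,onplane(W,*a,z))
img=W["img"]
cv2.imwrite("pics/w2.png",cv2.resize(img[120:320,250:450],(600,600)))
u,v=map(int,proj(T,s["eef_pos"]));a=cv2.resize(T["img"][v-40:v+40,u-40:u+40],(400,400))
u,v=map(int,proj(S,s["eef_pos"]));b=cv2.resize(S["img"][v-40:v+40,u-40:u+40],(400,400))
cv2.imwrite("pics/ts2.png",np.hstack([a,b]))
```

```text
[464.76350749 -10.21692566 230.87548635]
w (np.float64(324.97939308263636), np.float64(302.93281652939424))
t (np.float64(370.85893532823974), np.float64(256.7656349568701))
s (np.float64(343.3987332791252), np.float64(229.97634233756935))
start [374.86640852 185.17715392] [   7   10   37   37 1033] 185 [452.71118254  39.55004457  53.        ]
reset [324.08529412 219.04411765] [  3   7  21  21 340] 99.0 [468.10814754 -12.21953454  50.        ]
```

View pics/w2.png

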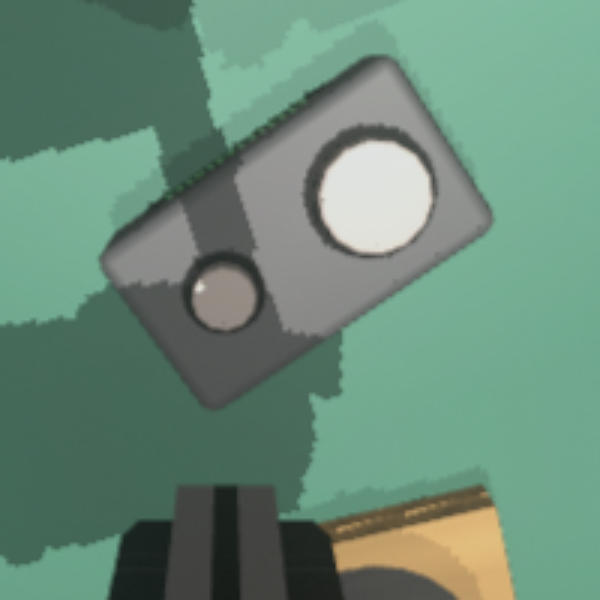

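View pics/ts2.png

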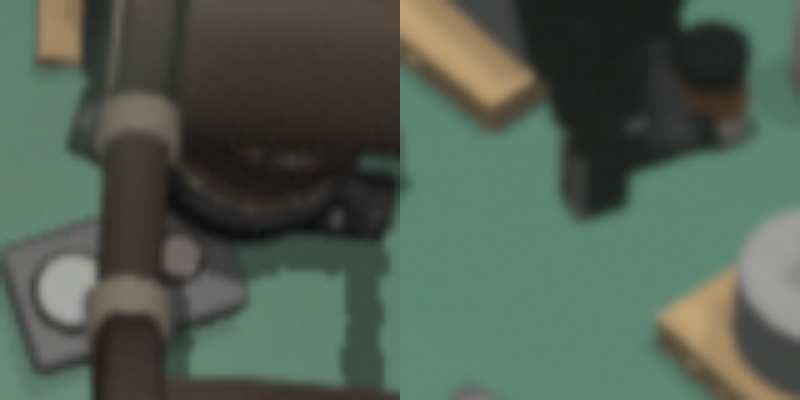

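The wrist fix gives reset at (468.1, -12.2) and start at (452.7, 39.6). They are 54.0 mm apart, as specified, and this matches the mean of the two fixed cameras. I'll move over the reset button and descend.

Request:
{"method": "move_arm", "body": {
  "targets": [
    [255, 2.8, -1.9, -30, 0],
    [255, 0, 0, -40, 0],
    [255, 0, 0, -40, 0],
    [255, 0, 0, -35, 0],
    [255, 0, 0, -20, 0],
    [255, 0, 0, -8, 0],
    [255, 0, 0, 0, 0],
    [255, 0, 0, 0, 0]
  ]
}}

```text
clock: 2.73
eef_pos: [468.7, -11.7, 58.9]
tool_rot: [2.543, 1.843, 0.001]
wrist_force: [0.6, -0.1, 0.7]
finger_gap: 0.1
```

Run:
```python
from h import *
s=observe();print(s["eef_pos"],s["wrist_force"])
W=camera("wrist");cv2.imwrite("pics/w3.png",W["img"])
a,st,t=blob(W["img"],376,183,30,185) if 0 else (0,0,0)
```

```text
[468.65784114 -11.68134366  58.9415566 ] [ 0.62841971 -0.10166204  0.6807658 ]
```

View pics/w3.png

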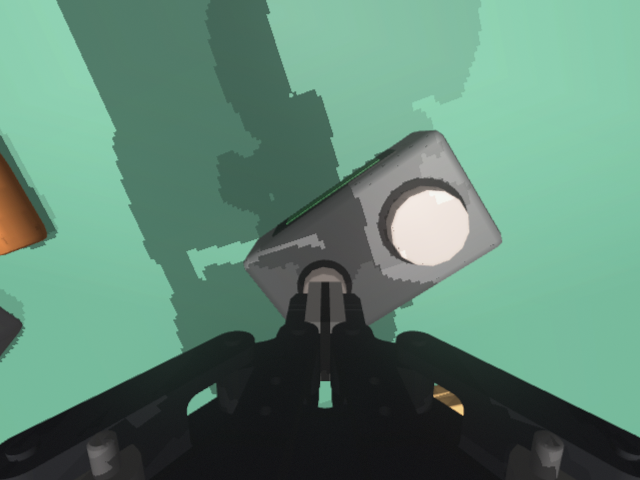

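The view shows the fingertips centred over the reset button at about (324,280), clear of the start button. I'll press gently now.

Request:
{"method": "move_arm", "body": {
  "targets": [
    [255, 0, 0, -5, 0],
    [255, 0, 0, -3, 0],
    [255, 0, 0, -2, 0],
    [255, 0, 0, 0, 0]
  ]
}}

```text
clock: 3.12
eef_pos: [469.1, -12.3, 48.8]
tool_rot: [2.544, 1.841, 0.003]
wrist_force: [0.0, -0.1, 2.3]
finger_gap: 0.3
```

Request:
{"method": "move_arm", "body": {
  "targets": [
    [255, 0, 0, -2, 0],
    [255, 0, 0, -1.2, 0],
    [255, 0, 0, 0, 0]
  ]
}}

```text
clock: 3.37
eef_pos: [469.1, -12.3, 45.5]
tool_rot: [2.544, 1.841, 0.002]
wrist_force: [0.5, 0.7, 3.9]
finger_gap: 0.3
```

Request:
{"method": "move_arm", "body": {
  "targets": [
    [255, 0, 0, -0.8, 0],
    [255, 0, 0, -0.6, 0],
    [255, 0, 0, 0, 0],
    [255, 0, 0, 0, 0]
  ]
}}

```text
clock: 3.7
eef_pos: [469.1, -12.3, 44.1]
tool_rot: [2.544, 1.841, 0.002]
wrist_force: [1.7, 0.2, 5.1]
finger_gap: 0.1
```

Request:
{"method": "move_arm", "body": {
  "targets": [
    [255, 0, 0, -0.6, 0],
    [255, 0, 0, 0, 0],
    [255, 0, 0, 0, 0]
  ]
}}

```text
clock: 3.95
eef_pos: [469.1, -12.3, 43.9]
tool_rot: [2.544, 1.841, 0.002]
wrist_force: [0.8, 0.7, 8.3]
finger_gap: 0.2
```

The force stepped from 5 N to 8 N with little further travel, so the reset button is fully down. I'll lift, let it come back up, and check.

Request:
{"method": "move_arm", "body": {
  "targets": [
    [255, 0, 0, 3, 0],
    [255, 0, 0, 4, 0],
    [255, 0, 0, 15, 0],
    [255, 0, 0, 15, 0],
    [255, -8, 26, 0, 0],
    [255, -7.5, 25.8, 0, 0],
    [255, 0, 0, 0, 0],
    [255, 0, 0, 0, 0],
    [255, 0, 0, 0, 0]
  ]
}}

```text
clock: 4.7
eef_pos: [451.4, 39.4, 79.4]
tool_rot: [-2.543, -1.843, 0.004]
wrist_force: [0.3, 0.3, -0.2]
finger_gap: 0.2
```

Run:
```python
from h import *
s=observe();print(s["eef_pos"],s["wrist_force"])
W=camera("wrist");cv2.imwrite("pics/w4.png",W["img"])
S=camera("side");cv2.imwrite("pics/s4.png",cv2.resize(S["img"][233:343,260:400],None,fx=5,fy=5))
```

```text
[451.37309882  39.3965599   79.35189598] [ 0.31620744  0.31663185 -0.19396114]
```

View pics/w4.png

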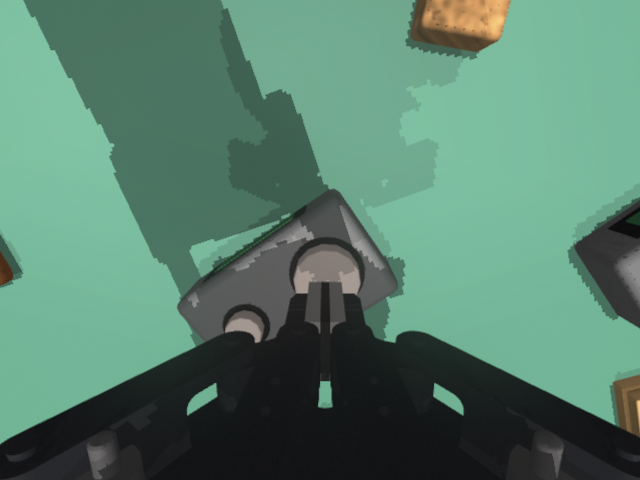

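View pics/s4.png

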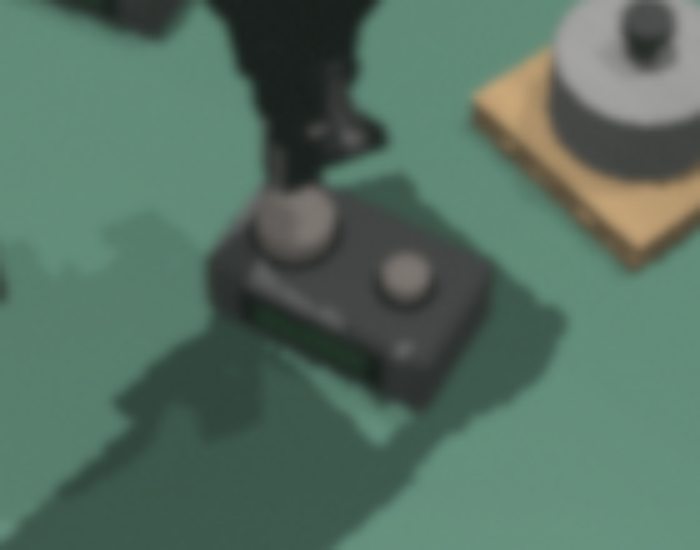

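The side view shows the reset button back up and the timer unmoved. The wrist view shows the fingertips over the start button at about (326,275). I'll press start now.

Request:
{"method": "move_arm", "body": {
  "targets": [
    [255, 0.5, 0, -12, 0],
    [255, 0, 0, -10, 0],
    [255, 0, 0, -4, 0],
    [255, 0, 0, -2, 0],
    [255, 0, 0, -2, 0],
    [255, 0, 0, 0, 0]
  ]
}}

```text
clock: 5.3
eef_pos: [452.8, 39.4, 49.7]
tool_rot: [-2.545, -1.841, 0.001]
wrist_force: [-0.0, -0.6, 0.3]
finger_gap: -0.1
```

Request:
{"method": "move_arm", "body": {
  "targets": [
    [255, 0, 0, -2, 0],
    [255, 0, 0, -2, 0],
    [255, 0, 0, -2, 0],
    [255, 0, 0, -1, 0],
    [255, 0, 0, 0, 0],
    [255, 0, 0, 0, 0]
  ]
}}

```text
clock: 5.8
eef_pos: [453.5, 39.7, 43.1]
tool_rot: [2.545, 1.842, 0.001]
wrist_force: [-0.4, -0.2, 1.0]
finger_gap: 0.3
```

Request:
{"method": "move_arm", "body": {
  "targets": [
    [255, 0, 0, -0.6, 0],
    [255, 0, 0, 0, 0],
    [255, 0, 0, 0, 0]
  ]
}}

```text
clock: 6.05
eef_pos: [453.5, 39.7, 43.0]
tool_rot: [2.545, 1.842, 0.001]
wrist_force: [-1.4, -0.9, 5.2]
finger_gap: -0.1
```

Request:
{"method": "move_arm", "body": {
  "targets": [
    [255, 0, 0, -0.6, 0],
    [255, 0, 0, 0, 0],
    [255, 0, 0, 0, 0]
  ]
}}

```text
clock: 6.3
eef_pos: [453.5, 39.7, 43.0]
tool_rot: [2.545, 1.842, 0.0]
wrist_force: [-3.0, -0.9, 9.8]
finger_gap: -0.0
```

The start button is bottomed: z holds at 43.0 while the force rises. I'll withdraw straight up, then back.

Request:
{"method": "move_arm", "body": {
  "targets": [
    [255, 0, 0, 2, 0],
    [255, 0, 0, 5, 0],
    [255, 0, 0, 20, 0],
    [255, 0, 0, 40, 0],
    [255, 0, 0, 40, 0],
    [255, 0, 0, 40, 0],
    [255, -10, 35, 10, 0],
    [255, -10, 38, 0, 0],
    [255, -10, 38, 0, 0],
    [255, -10, 38, 0, 0]
  ]
}}

```text
clock: 7.13
eef_pos: [412.8, 190.0, 199.8]
tool_rot: [2.546, 1.84, 0.003]
wrist_force: [0.4, 0.2, 0.1]
finger_gap: 0.2
```

Request:
{"method": "move_arm", "body": {
  "targets": [
    [255, -10, 38, 0, 0],
    [255, -10, 38, 0, 0],
    [255, -10, 38, 0, 0],
    [255, -10, 38, 0, 0],
    [255, -10, 38, 0, 0],
    [255, 0, 0, 0, 0],
    [255, 0, 0, 0, 0],
    [255, 0, 0, 0, 0]
  ]
}}

```text
clock: 7.8
eef_pos: [362.6, 378.2, 198.4]
tool_rot: [2.543, 1.843, -0.002]
wrist_force: [-0.4, -0.9, -0.7]
finger_gap: -0.1
```

Run:
```python
from h import *
s=observe();print(s["clock"],s["eef_pos"],s["wrist_force"],s["dq"].round(3))
T=camera("top");S=camera("side")
for n,t,ss in(("start",(344,274),(319,277)),("reset",(366,267),(341,289))):
    print(n,blob(T["img"],*t,10)[0],blob(S["img"],*ss,11)[0])
a=cv2.resize(T["img"][226:316,295:415],(400,300));b=cv2.resize(S["img"][243:333,270:390],(400,300))
cv2.imwrite("pics/f.png",np.vstack([np.hstack([a,b]),cv2.resize(T["img"],(800,600))[150:450]]))
```

```text
7.8 [362.59557756 378.16780251 198.39736896] [-0.35150412 -0.93376726 -0.72013454] [-0.032 -0.012  0.015 -0.001  0.002  0.003]
start [343.89051095 273.8540146 ] [318.62937063 278.46153846]
reset [365.33333333 266.51111111] [340.73015873 286.77777778]
```

View pics/f.png

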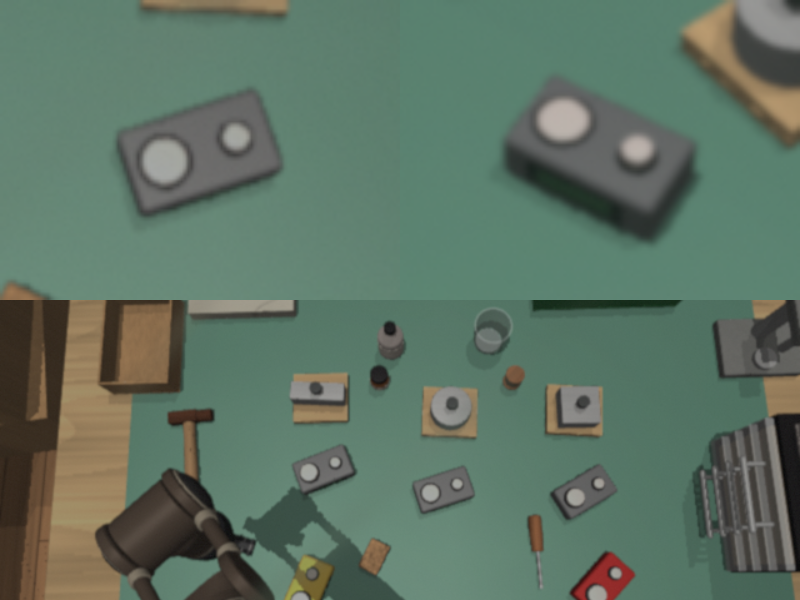

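The final views show the start button low and staying down, with the reset button up. The reset's pixel positions match the first images to 0.1 px, so the timer has not moved, and everything else is in place.

```bash
python3 -c "
from cell import *
print(close_job())"
```

```text
the job is handed in; nothing more can be done
None
```

The job is done and handed in at about 8 s of the 42 s allowed. On the timer in front of the round weight, I pressed reset with shut fingertips and let it come back up. I then pressed start until it bottomed, and withdrew straight up and away.

- **Reset:** it was fully down at z = 43.9 mm with 8 N on the wrist. Afterwards both the side picture and its pixel position showed it back up.
- **Start:** it bottomed at z = 43.0 mm with 10 N at most. The last side picture shows it staying down, its centre about 3 px lower than before.
- **Timer:** the reset button's image position matches the first pictures to 0.1 px in both views, so the timer did not shift. By eye, nothing else in the final top view had moved.
- **Disagreements:** the top and side cameras first differed by about 6 mm on the button positions, and the wrist camera settled it. Partway through the start press the force read only 1 N, so I pressed a little further to be sure it was down.

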